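# Open the dispenser tank under the salt shaker

### The job

Take the salt shaker off the dispenser tank it was parked on and stand it upright on the free table top, then unscrew that tank's blue cap for refilling: one of the two tanks has a reverse thread and you cannot see which, so try the cap both ways until it comes loose, and do not pull it off before it is loose. Lift the cap straight off and finish while still holding it in the gripper, at least 6 cm above where it sat; leave the other tank with its cap and the label roll on it, and the tubs and spice bottle, as they are.

Things in the scene. Friction and masses are not known exactly. Their poses are not given: they have to be found in the camera images.
- shaker_center (a point): centre (half-way up) of a small glass salt shaker with a grey perforated head, 44 mm across, 90 mm high, 100 g; 44 mm wide at its foot and lower body, head 34 mm wide from 66 mm up to 90 mm; z axis up. At the start it stands upright on the cap of one tank, which is the tank to open
- roll_center (a point): centre (half-way up) of a white label roll lying flat, 62 mm across, 28 mm high; it lies on the cap of the other tank and stays there
- cap_1_center (a point): centre (half-way up) of the blue hexagonal cap on tank_1, 56 mm across flats, 65 over corners, 30 high, 70 g; z up, flats face along x and 60, 120 degrees from it. Coarse lug thread: the tightening way it meets a solid stop after 2 to 8 degrees; the loosening way it turns lightly and is free after 55 (lift straight up at 55 to 120, best about 75). It does not rise by itself; until free it lifts at most 3 mm
- cap_2_center (a point): centre of the cap on tank_2: same cap, same size, axes and behaviour as cap_1, except the hand of the thread. One tank has a right-hand thread (cap loosens anticlockwise seen from above), the other a left-hand thread (loosens clockwise); nothing on the outside shows which, so it has to be tried
- tank_1: one of two alike round steel tanks, 110 mm across, fixed on the tray, small black tap at its foot towards its -x; origin at the centre of its underside, 10 mm above the table top. Its shoulder ends 68 mm above the origin, then a black collar 53 mm across up to 84 mm, on which the cap's underside rests (seated cap: centre 99, top 114 mm above the origin); the neck inside the cap is 18 mm high
- tank_2: the other tank, the same as tank_1 but for the hand of its thread; the tanks stand 170 mm apart on the tray
- tray: dark steel drip tray fixed to the table, 190 x 340 x 10 mm, origin at the centre of its underside; its y axis is the long side, the tanks stand 85 mm either side of its centre along it. The table's free surface is at z = 0; the strip to the robot's right (y from -0.42 to -0.31, x from 0.38 to 0.50) is kept free
- white_tub_center (a point): centre (half-way up) of a clear tub with a whitish filling and a clear lid, 86 mm wide, 59 mm high, left of the tanks; stands on the table near the work, to be left alone
- blue_tub_center (a point): centre (half-way up) of a tub with a blue lid, 86 mm wide, 59 mm high, left of the tanks; stands on the table near the work, to be left alone
- spice_bottle_center (a point): centre (half-way up) of a red-brown spice bottle with a yellow cap, 68 mm across, 210 mm high, to the right and behind the tanks; stands on the table near the work, to be left alone
Not all that is in view belongs to the job. What is meant by the part that bears roll_center is not yellow, and is the smaller of those in its own colour. What is shaped like the part that bears cap_1_center but orange is not meant.

How it is judged:
On the way, in this order (a step that is already met when the one before it is completed fails the run):
1. the salt shaker stands upright on the table, let go (height (world z) of shaker_center below 0.055 m and angle between shaker_center's own z axis and vertical below 0.15 rad and contact force between the fingers and shaker below 0.1 N and linear speed of shaker below 0.05 m/s), for 0.2 s.
2. the cap that carried the shaker is turned loose on its neck (((horizontal distance between roll_center and tank_2 below 0.03 m and angle between the x axis of cap_1_center and the x axis of tank_1, either way round above 0.7 rad and z of cap_1_center in the frame of tank_1 below 0.107 m) or (horizontal distance between roll_center and tank_1 below 0.03 m and angle between the x axis of cap_2_center and the x axis of tank_2, either way round above 0.7 rad and z of cap_2_center in the frame of tank_2 below 0.107 m))), for 0.05 s.
At the end, for the whole second after the job is handed in: The gripper holds still the cap that carried the shaker, at least 45 mm above where it sat, touching nothing of its tank; the salt shaker stands upright (within 0.15 rad) on the table, let go; the other cap is seated with the label roll on it (within 30 mm of the tank's axis) (all of step 1 and ((horizontal distance between roll_center and tank_2 below 0.03 m and z of cap_1_center in the frame of tank_1 above 0.144 m and contact force between the fingers and cap_1 above 0.5 N and contact force between cap_1 and tank_1 below 0.1 N and linear speed of cap_1 below 0.05 m/s and z of cap_2_center in the frame of tank_2 below 0.107 m) or (horizontal distance between roll_center and tank_1 below 0.03 m and z of cap_2_center in the frame of tank_2 above 0.144 m and contact force between the fingers and cap_2 above 0.5 N and contact force between cap_2 and tank_2 below 0.1 N and linear speed of cap_2 below 0.05 m/s and z of cap_1_center in the frame of tank_1 below 0.107 m))); the arm keeps its last pose, push and grip.
It fails at once if the salt shaker is tipped over (angle between shaker_center's own z axis and vertical above 0.8 rad).
It fails at once if the label roll or the cap under it is disturbed (distance of roll_center from where it was at the start of the episode above 0.025 m or (horizontal distance between roll_center and tank_1 below 0.03 m and angle between the x axis of cap_1_center and the x axis of tank_1, either way round above 0.6 rad) or (horizontal distance between roll_center and tank_2 below 0.03 m and angle between the x axis of cap_2_center and the x axis of tank_2, either way round above 0.6 rad)).
It fails at once if a bystander is pushed more than 3 cm or knocked over (distance of any of white_tub_center, blue_tub_center, spice_bottle_center from where it was at the start of the episode above 0.03 m or angle between any of white_tub_center, blue_tub_center, spice_bottle_center's own z axis and vertical above 0.5 rad).
It also fails if it takes over 64 s, if anything falls off the work surface, if the arm or the gripper's body presses on something with over 40 N, if the wrist force passes 120 N, or if a joint passes its speed limit or range.

### The arm

A 6-joint arm with a two-finger parallel gripper is mounted at the origin on a cart in front of the work surface, level with it; the furniture and walls round the work are solid. World frame = base frame: x ahead of the robot, y to its left, z up, the work surface at z = 0. Lengths are in m, angles in rad, forces in N, time in s.
With the tool pointing down it reaches from about 0.275 to 0.75 m from the base axis. Payload 10.2 kg.
Tool frame: the origin (TCP) lies between the finger pads; the fingertips stand 8 mm ahead of it and the grasp point (between the pads) lies 11 mm behind it; x points along the fingers, y is the direction in which the jaws open and shut, and the axes are right-handed (so a half turn about x gives the same grasp; the last joint's range is limited). The gripper opens to 85 mm and grips with 20 to 120 N. Pads are 22 mm wide; open, the fingers measure 114 mm over their backs; the gripper's body (76 mm by 85 mm) begins 54 mm behind the grasp point. The pads swing forward as they close: fully open they stand 13 mm farther back than shut.
Start: joints at [-1.329, 0.313, 1.498, -0, 1.331, -0.223], TCP at [0.235, -0.469, 0.239] pointing down, gripper open.
Joint ranges: [-2.94, 2.94], [-0.97, 2.17], [0.19, 2.56], [-1.23, 4.37], [0.02, 3.11], [-2.88, 2.88]. Speed limits (rad/s): [2.39, 2.39, 3.01, 3.14, 3.14, 3.14].

### API

Orientations are given as a rotation vector (axis times angle).
In Python, from cell import env, camera gives the robot as it stands.
- The arm moves only by the tool carry_out, never from a script. Its argument "rows" is a list of rows, each an object of numbers: "dx", "dy", "dz": the shift along the tool's x, y, z in m; "spin": the turn about the tool's x in degrees. A call has 1 to 20 rows; each row is the pose to reach, as a shift and turn from the pose commanded when the call began, along the tool's axes at that moment; what a row does not reach only later rows make up. A row lasts 1/8 s, in which the tool goes at most 62.5 mm and 10.7 degrees, less where a joint would pass 70% of its speed; a pose out of reach is approached as far as the arm can. A call with a gripper value outside its range is refused whole. "grip" is the finger opening in m, from 0 to 0.0854, set as the call begins (left out, the last holds). The fingers move at their own pace and stop on an object; the grip force is fixed at half the most. Time passes only in rows, so rows that repeat a pose let the fingers close. It gives the time, the measured TCP pose, the force and the opening at its end, in the units of the state.
- env.get_state(): the state, without advancing time (a new reading comes with each control period).
- camera(name): name is "scene" or "top"; returns a dict with "image" (480x640x3 uint8, red, green, blue), "fx", "fy", "cx", "cy" (pixels), "k1" (the pictures are not rectified: a ray, as slopes to the right and down, at radius r is drawn at 1 + k1 r^2 times it, then the intrinsics apply), "rvec" (rotation vector, rad) and "tvec" (3), from world to camera coordinates, as OpenCV has them. Camera axes: x right, y down, z forward; pixel columns grow to the right and rows downward; lengths in m; the calibration is good to about 2 mm. A picture is of the moment at which its call begins. There is no depth.
- env.sign_off(): hands the job in, once; it reports no verdict.
The state is a dict: "time": time; "joint_pos": joint angles; "joint_vel": joint speeds; "joint_torque": joint torques, N m; "tool_pos": TCP position; "tool_rot": TCP orientation; "wrist_force": force on the tool from outside, world axes, zero at the start; "ft_torque": the same for the moment, N m; "gripper_width": opening from 0.0 (shut) to 1.0 (fully open).
Only numpy, scipy, OpenCV 4.12 (cv2) and the standard library are available. Lean on these libraries where they do the work, as an engineer would, in place of code of your own. Each camera call takes 0.05 s, during which the arm holds its last target. There are 200 camera calls.

## Working session

There is one attempt and no reset: what is moved stays moved. The work goes in short steps, Python scripts to look and compute and a tool call to move; the robot and the scene stay as the last step left them, time stands still between calls to the robot, and variables do not carry over. Pictures are saved under pics/ and viewed, about 8 in all and at most 12, crops included, and the job is handed in when it is done.

Besides the shell and the picture viewer there is one more tool, called after "Call:" by a JSON object that holds its "method" and its "body", one argument or row to a line. carry_out: Moves the arm, as the interface text tells. Its arguments: {"type":"object","properties":{"rows":{"type":"array"},"grip":{"type":"number"}},"required":["rows"]}

```bash
mkdir -p pics
cat > h.py <<'E'
import numpy as np, cv2
from cell import env, camera
def snap(name):
    c=camera(name); np.savez(f'cam_{name}.npz',**c); return c
def load(name): return dict(np.load(f'cam_{name}.npz'))
def save(img,f): cv2.imwrite('pics/'+f,cv2.cvtColor(img,cv2.COLOR_RGB2BGR))
def K(c): return np.array([[c['fx'],0,c['cx']],[0,c['fy'],c['cy']],[0,0,1]],float), np.array([float(c['k1']),0,0,0,0])
def ray(c,u,v):
    k,d=K(c); p=cv2.undistortPoints(np.array([[[u,v]]],float),k,d)[0,0]
    R=cv2.Rodrigues(c['rvec'])[0]; t=c['tvec'].ravel()
    w=R.T@np.array([p[0],p[1],1]); return -R.T@t, w/np.linalg.norm(w)
def atz(c,u,v,z): o,w=ray(c,u,v); return o+w*(z-o[2])/w[2]
def tri(c1,p1,c2,p2):
    o1,a=ray(c1,*p1);o2,b=ray(c2,*p2)
    s=np.linalg.lstsq(np.c_[a,-b],o2-o1,rcond=None)[0]
    x,y=o1+a*s[0],o2+b*s[1]; return (x+y)/2,np.linalg.norm(x-y)
def proj(c,P):
    k,d=K(c); return cv2.projectPoints(np.array(P,float).reshape(-1,1,3),c['rvec'],c['tvec'],k,d)[0][:,0]
E
python3 - <<'E'
from h import *
for n in('scene','top'):
    c=snap(n); save(c['image'],n+'0.png'); print(n,ray(c,320,240))
print(env.get_state())
E
```

```text
scene (array([-0.58134563, -0.70099716,  0.71070648]), array([ 0.77838723,  0.4811185 , -0.40328441]))
top (array([0.18337615, 0.03103538, 1.66157905]), array([ 0.20498503, -0.02422244, -0.97846534]))
{'time': 0.1, 'joint_pos': array([-1.32944600e+00,  3.13401470e-01,  1.49833407e+00, -1.67870069e-06,
        1.33101767e+00, -2.23418116e-01]), 'joint_vel': array([-2.88091642e-04, -1.49625381e-03, -2.75061236e-03,  3.01200421e-04,
        4.78493829e-05, -1.29192293e-03]), 'joint_torque': array([ 4.02022575e-03, -4.12893927e+01, -2.60141730e+01, -1.34789407e-04,
        2.98860774e-03,  1.78836871e-05]), 'tool_pos': array([ 0.2352409 , -0.46910681,  0.23879868]), 'tool_rot': array([ 1.96325216,  0.46579661, -1.96327645]), 'wrist_force': array([ 0.00455005, -0.72188309,  0.13758451]), 'ft_torque': array([ 0.03674159, -0.0078513 , -0.03561962]), 'gripper_width': 1.0028954272671853}
```

View pics/scene0.png

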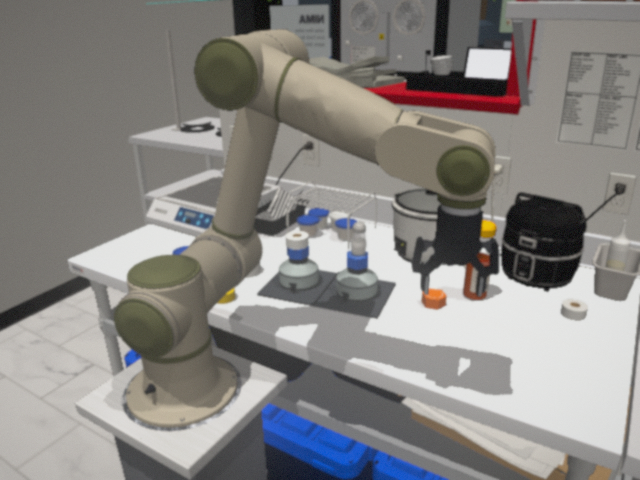

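View pics/top0.png

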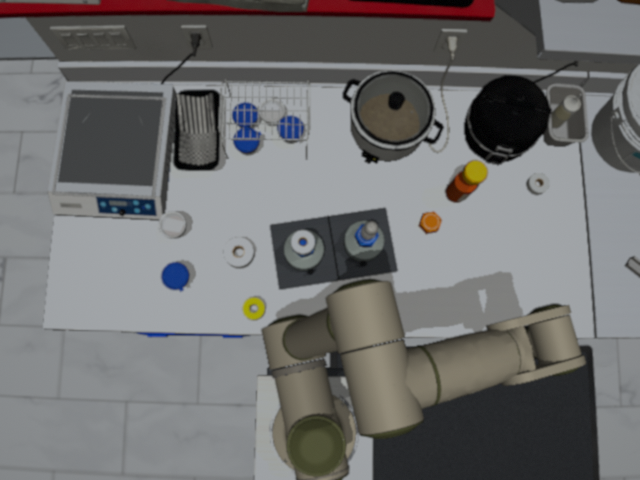

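The roll is on the left tank (top view about 303,242) and the shaker is on the right tank (about 369,230). An orange hex decoy is at (430,222) and the spice bottle is at (465,183). Next I'll enlarge crops.

Run:
```python
from h import *
s=load('scene')['image'][210:310,250:410]; t=load('top')['image'][195:295,260:410]
a=cv2.resize(s,None,fx=5,fy=5,interpolation=cv2.INTER_CUBIC)
b=cv2.resize(t,None,fx=5,fy=5,interpolation=cv2.INTER_CUBIC)
save(a,'s1.png'); save(b,'t1.png')
```

```text
(no output)
```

View pics/s1.png

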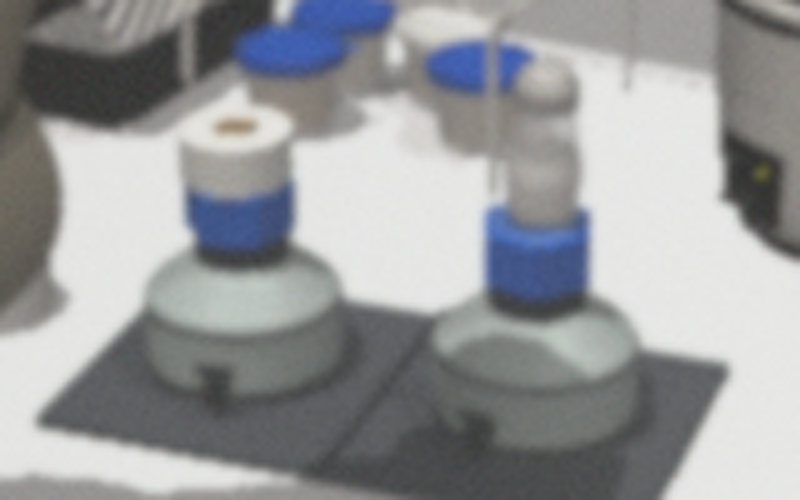

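View pics/t1.png

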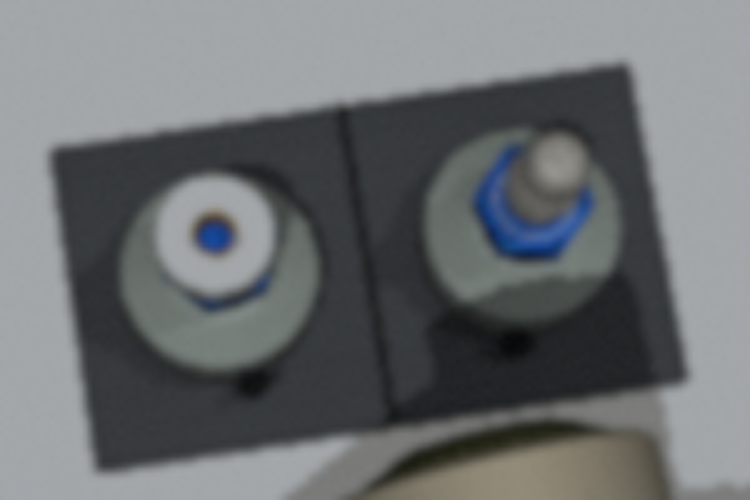

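Crop readings. In the top view, the tray corners are at (52,148), (628,65), (688,380) and (98,470), the shaker head at (562,158) and the roll centre at (215,236). In the scene view, the head top is at about (548,70) and the roll top at (236,126).

Run:
```python
from h import *
t=load('top'); s=load('scene')
T=lambda u,v:(260+(u+.5)/5-.5,195+(v+.5)/5-.5)
S=lambda u,v:(250+(u+.5)/5-.5,210+(v+.5)/5-.5)
C=np.array([atz(t,*T(*p),.01)[:2] for p in[(52,148),(628,65),(688,380),(98,470)]]) # BL(far left),far right,near right,near left
print(C, 'centre',C.mean(0))
yv=(C[0]-C[1]+C[3]-C[2]);print('lens',np.linalg.norm(C[0]-C[1]),np.linalg.norm(C[3]-C[2]),np.linalg.norm(C[0]-C[3]),np.linalg.norm(C[1]-C[2]))
yv/=np.linalg.norm(yv);print('yaw deg',np.degrees(np.arctan2(-yv[0],yv[1])))
c=C.mean(0); tr=c-.085*yv; tl=c+.085*yv; print('tanks R',tr,'L',tl)
print('shaker top tri',tri(t,T(562,158),s,S(548,70)))
print('roll top tri',tri(t,T(215,236),s,S(236,126)))
print('shaker from top at z .214',atz(t,*T(562,158),.214), 'roll at .152',atz(t,*T(215,236),.152))
P=[[*tr,.214],[*tr,.124],[*tl,.152],[*tl,.124]]
print('top crop',(proj(t,P)-[260,195])*5); print('scene crop',(proj(s,P)-[250,210])*5)
# shaker foot on cap: scene foot bottom centre
print('bottle top', atz(t,474,172,.21),'orange',atz(t,430,222,.015))
```

```text
[[ 0.57298318  0.13374764]
 [ 0.62822818 -0.19686035]
 [ 0.44506041 -0.22889134]
 [ 0.38841063  0.10255578]] centre [ 0.5086706  -0.04736207]
lens 0.3351919671605704 0.33625345737150386 0.18718962827720068 0.18594735297131393
yaw deg 9.592977538228682
tanks R [ 0.52283567 -0.13117347] L [0.49450553 0.03644933]
shaker top tri (array([ 0.52537635, -0.13509376,  0.20839851]), np.float64(0.0010318216214690182))
roll top tri (array([0.49449456, 0.0381217 , 0.15242763]), np.float64(0.0017356959587558733))
shaker from top at z .214 [ 0.5243522  -0.13489036  0.214     ] roll at .152 [0.49403762 0.03880766 0.152     ]
top crop [[552.6314999  158.80990774]
 [533.93425532 197.15652472]
 [217.55432569 233.19812751]
 [217.54805037 243.88735651]]
scene crop [[537.94482244  57.73150549]
 [535.5366825  218.62513365]
 [235.0335372  125.589998  ]
 [236.74027007 173.00492765]]
bottle top [ 0.67457256 -0.4020978   0.21      ] orange [ 0.58672981 -0.32487459  0.015     ]
```

```bash
cat >> h.py <<'E'
def Rt(): return cv2.Rodrigues(env.get_state()['tool_rot'])[0]
def yaw():
    y=Rt()[:,1]; return np.degrees(np.arctan2(y[1],y[0]))
def go(p,jaw=None):
    s=env.get_state(); R=Rt(); d=R.T@(np.array(p)-s['tool_pos'])
    sp=0 if jaw is None else -((jaw-yaw()+90)%180-90)   # spin + is clockwise from above
    print('t',round(s['time'],2),'pos',s['tool_pos'].round(4),'jawyaw',round(yaw(),1),'j',s['joint_pos'].round(2),'-> dxyz',d.round(4),'spin',round(sp,1),'tilt',R[:,0].round(3))
E
python3 - <<'E'
from h import *
go([.5245,-.135,.265],-15); print(Rt().round(3))
E
```

```text
t 0.1 pos [ 0.2352 -0.4691  0.2388] jawyaw -63.4 j [-1.33  0.31  1.5  -0.    1.33 -0.22] -> dxyz [-0.0259 -0.169  -0.4083] spin -48.4 tilt [-0.     0.001 -1.   ]
[[-0.     0.448 -0.894]
 [ 0.001 -0.894 -0.448]
 [-1.    -0.001 -0.   ]]
```

Call:
{"method": "carry_out", "body": {
  "rows": [
    {"dx": -0.013, "dy": -0.01, "dz": -0.025, "spin": -3},
    {"dx": -0.026, "dy": -0.025, "dz": -0.06, "spin": -7},
    {"dx": -0.026, "dy": -0.042, "dz": -0.102, "spin": -12},
    {"dx": -0.026, "dy": -0.059, "dz": -0.144, "spin": -17},
    {"dx": -0.026, "dy": -0.076, "dz": -0.186, "spin": -22},
    {"dx": -0.026, "dy": -0.093, "dz": -0.228, "spin": -27},
    {"dx": -0.026, "dy": -0.11, "dz": -0.27, "spin": -32},
    {"dx": -0.026, "dy": -0.127, "dz": -0.312, "spin": -37},
    {"dx": -0.026, "dy": -0.144, "dz": -0.354, "spin": -42},
    {"dx": -0.026, "dy": -0.158, "dz": -0.385, "spin": -46},
    {"dx": -0.026, "dy": -0.166, "dz": -0.402, "spin": -48},
    {"dx": -0.026, "dy": -0.169, "dz": -0.408, "spin": -48},
    {"dx": -0.026, "dy": -0.169, "dz": -0.408, "spin": -48}
  ],
  "grip": 0.0854
}}

```text
time: 1.72
tool_pos: [0.524, -0.1358, 0.2652]
tool_rot: [1.405, 1.07, -1.405]
wrist_force: [0.5, -0.0, -0.5]
gripper_width: 0.998
```

Run:
```python
from h import *
go([.5245,-.135,.158],-15)
c=snap('scene'); s=c['image'][170:290,290:430]
save(cv2.resize(s,None,fx=5,fy=5,interpolation=cv2.INTER_CUBIC),'s2.png')
p=env.get_state()['tool_pos']; print((proj(c,[p,p-[0,0,.05],[.5245,-.135,.214]])-[290,170])*5)
```

```text
t 1.73 pos [ 0.524  -0.1358  0.2652] jawyaw -15.4 j [-0.47  0.33  1.4  -0.    1.41 -0.2 ] -> dxyz [ 0.1072  0.0003 -0.0009] spin -0.4 tilt [-0. -0. -1.]
[[349.09001067 163.05911806]
 [347.59525716 256.45837253]
 [346.19679434 258.03274529]]
```

View pics/s2.png

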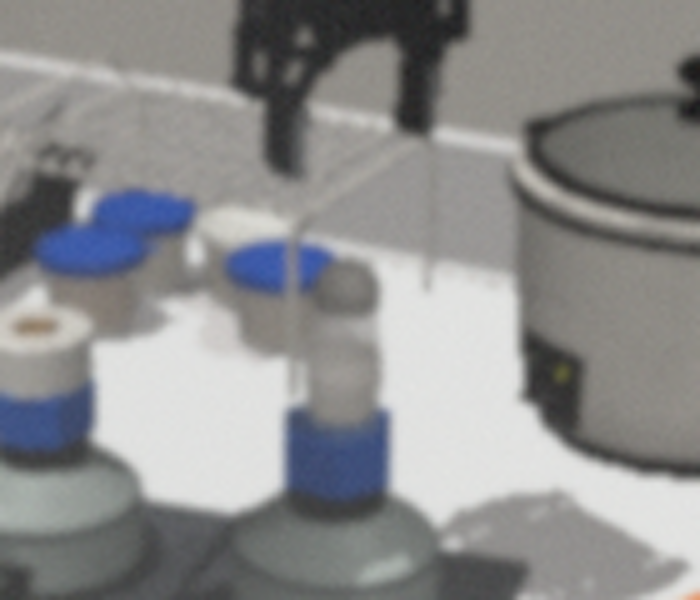

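The open gripper is centred on the shaker: the fingers are at crop (282,165) and (415,125), with the shaker at 346 between them. I'll descend.

Call:
{"method": "carry_out", "body": {
  "rows": [
    {"dx": 0.015},
    {"dx": 0.04},
    {"dx": 0.07},
    {"dx": 0.092},
    {"dx": 0.104},
    {"dx": 0.108},
    {"dx": 0.108}
  ]
}}

```text
invalid input
```

Call:
{"method": "carry_out", "body": {
  "rows": [
    {"dx": 0},
    {"dx": 0},
    {"dx": 0},
    {"dx": 0},
    {"dx": 0},
    {"dx": 0}
  ],
  "grip": 0.03
}}

```text
invalid input
```

Call:
{"method": "carry_out", "body": {
  "rows": [
    {"dx": -0.005},
    {"dx": -0.015},
    {"dx": -0.025},
    {"dx": -0.025}
  ]
}}

```text
invalid input
```

Run:
```python
from h import *
s=env.get_state(); print(s['gripper_width']*.0854,s['wrist_force'])
go([.44,-.365,.20])
c=snap('scene'); s=c['image'][170:290,290:430]
save(cv2.resize(s,None,fx=5,fy=5,interpolation=cv2.INTER_CUBIC),'s3.png')
```

```text
0.08576032982874054 [-0.2154782   0.30896015 -0.498221  ]
t 1.77 pos [ 0.5239 -0.1361  0.2653] jawyaw -15.5 j [-0.47  0.33  1.4  -0.    1.41 -0.2 ] -> dxyz [ 0.0653 -0.0199  0.243 ] spin 0 tilt [-0. -0. -1.]
```

View pics/s3.png

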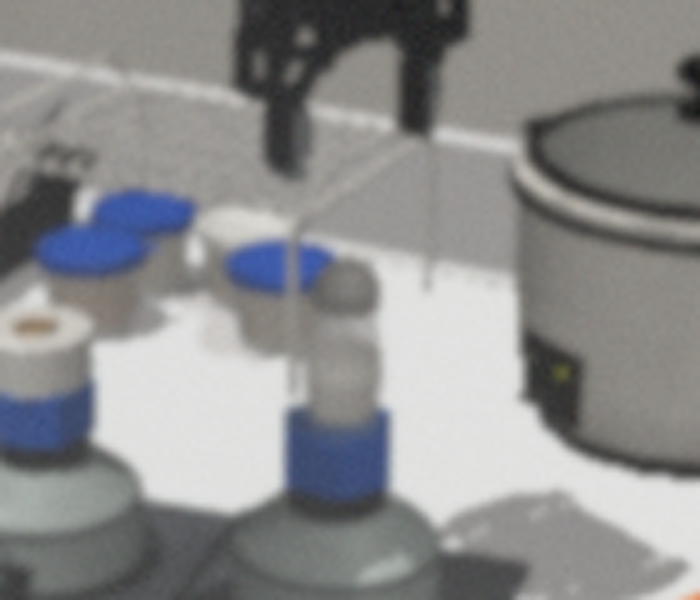

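Nothing moved: the picture is unchanged, and the rows were refused because every row needs all four keys.

Call:
{"method": "carry_out", "body": {
  "rows": [
    {"dx": 0.015, "dy": 0, "dz": 0, "spin": 0},
    {"dx": 0.04, "dy": 0, "dz": 0, "spin": 0},
    {"dx": 0.07, "dy": 0, "dz": 0, "spin": 0},
    {"dx": 0.092, "dy": 0, "dz": 0, "spin": 0},
    {"dx": 0.104, "dy": 0, "dz": 0, "spin": 0},
    {"dx": 0.108, "dy": 0, "dz": 0, "spin": 0},
    {"dx": 0.108, "dy": 0, "dz": 0, "spin": 0}
  ]
}}

```text
time: 2.7
tool_pos: [0.5244, -0.1355, 0.1576]
tool_rot: [1.404, 1.07, -1.404]
wrist_force: [-0.2, -0.1, 1.2]
gripper_width: 1.003
```

Call:
{"method": "carry_out", "body": {
  "rows": [
    {"dx": 0, "dy": 0, "dz": 0, "spin": 0},
    {"dx": 0, "dy": 0, "dz": 0, "spin": 0},
    {"dx": 0, "dy": 0, "dz": 0, "spin": 0},
    {"dx": 0, "dy": 0, "dz": 0, "spin": 0},
    {"dx": 0, "dy": 0, "dz": 0, "spin": 0},
    {"dx": 0, "dy": 0, "dz": 0, "spin": 0}
  ],
  "grip": 0.03
}}

```text
time: 3.45
tool_pos: [0.5243, -0.1354, 0.1582]
tool_rot: [1.404, 1.07, -1.404]
wrist_force: [-3.7, 0.9, 7.6]
gripper_width: 0.457
```

Call:
{"method": "carry_out", "body": {
  "rows": [
    {"dx": 0, "dy": 0, "dz": 0, "spin": 0},
    {"dx": 0, "dy": 0, "dz": 0, "spin": 0},
    {"dx": -0.005, "dy": 0, "dz": 0, "spin": 0},
    {"dx": -0.015, "dy": 0, "dz": 0, "spin": 0},
    {"dx": -0.025, "dy": 0, "dz": 0, "spin": 0},
    {"dx": -0.03, "dy": 0, "dz": 0, "spin": 0},
    {"dx": -0.03, "dy": 0, "dz": 0, "spin": 0}
  ]
}}

```text
time: 4.32
tool_pos: [0.5244, -0.1354, 0.1877]
tool_rot: [1.404, 1.069, -1.404]
wrist_force: [0.2, -0.2, -1.3]
gripper_width: 0.46
```

Run:
```python
from h import *
s=env.get_state(); print(s['gripper_width']*.0854,s['wrist_force'])
go([.44,-.365,.20])
c=snap('scene'); s=c['image'][170:290,290:430]
save(cv2.resize(s,None,fx=5,fy=5,interpolation=cv2.INTER_CUBIC),'s4.png')
```

```text
0.03931970039582782 [ 0.20886444 -0.17128096 -1.34272405]
t 4.33 pos [ 0.5244 -0.1354  0.1877] jawyaw -15.4 j [-0.47  0.39  1.52  0.    1.22 -0.2 ] -> dxyz [-0.0123 -0.0205  0.2437] spin 0 tilt [ 0.001 -0.    -1.   ]
```

View pics/s4.png

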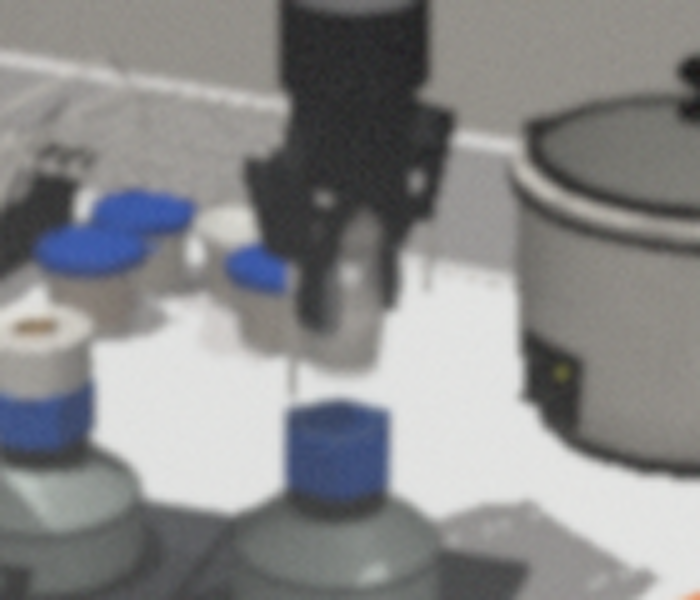

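The shaker is held upright about 30 mm above the cap (foot at crop 340,365; the cap is clear at 338,410). I'll carry it to the free strip.

Call:
{"method": "carry_out", "body": {
  "rows": [
    {"dx": -0.005, "dy": -0.001, "dz": 0.008, "spin": 0},
    {"dx": -0.012, "dy": -0.003, "dz": 0.03, "spin": 0},
    {"dx": -0.012, "dy": -0.006, "dz": 0.062, "spin": 0},
    {"dx": -0.012, "dy": -0.009, "dz": 0.1, "spin": 0},
    {"dx": -0.012, "dy": -0.012, "dz": 0.14, "spin": 0},
    {"dx": -0.005, "dy": -0.015, "dz": 0.18, "spin": 0},
    {"dx": 0.015, "dy": -0.018, "dz": 0.213, "spin": 0},
    {"dx": 0.04, "dy": -0.02, "dz": 0.234, "spin": 0},
    {"dx": 0.07, "dy": -0.02, "dz": 0.242, "spin": 0},
    {"dx": 0.1, "dy": -0.02, "dz": 0.244, "spin": 0},
    {"dx": 0.125, "dy": -0.02, "dz": 0.244, "spin": 0},
    {"dx": 0.138, "dy": -0.02, "dz": 0.244, "spin": 0},
    {"dx": 0.144, "dy": -0.02, "dz": 0.244, "spin": 0},
    {"dx": 0.144, "dy": -0.02, "dz": 0.244, "spin": 0}
  ]
}}

```text
time: 6.12
tool_pos: [0.4404, -0.3656, 0.0437]
tool_rot: [1.404, 1.07, -1.404]
wrist_force: [0.0, -0.6, -0.8]
gripper_width: 0.459
```

Run:
```python
from h import *
go([.44,-.365,.035]); print(env.get_state()['wrist_force'])
c=snap('top'); save(cv2.resize(c['image'][165:295,290:450],None,fx=5,fy=5,interpolation=cv2.INTER_CUBIC)[:600],'t2.png')
```

```text
t 6.12 pos [ 0.4404 -0.3656  0.0437] jawyaw -15.4 j [-0.9   0.63  1.56 -0.    0.95 -0.63] -> dxyz [ 0.0087 -0.0006 -0.0004] spin 0 tilt [ 0. -0. -1.]
[ 0.0229414  -0.56311495 -0.75710976]
```

View pics/t2.png

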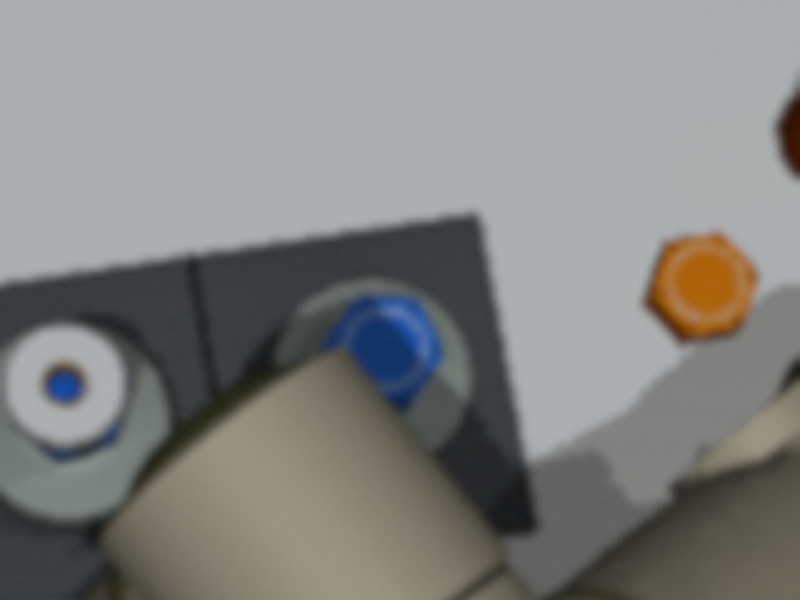

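The bare cap is visible, with corners near crop (328,345), (375,297), (425,300) and (442,348). I'll set the shaker down first.

Call:
{"method": "carry_out", "body": {
  "rows": [
    {"dx": 0.003, "dy": 0, "dz": 0, "spin": 0},
    {"dx": 0.006, "dy": 0, "dz": 0, "spin": 0},
    {"dx": 0.008, "dy": 0, "dz": 0, "spin": 0},
    {"dx": 0.009, "dy": 0, "dz": 0, "spin": 0},
    {"dx": 0.009, "dy": 0, "dz": 0, "spin": 0}
  ]
}}

```text
time: 6.8
tool_pos: [0.4403, -0.3654, 0.0344]
tool_rot: [1.404, 1.07, -1.404]
wrist_force: [-1.0, 0.1, -0.8]
gripper_width: 0.454
```

Run:
```python
from h import *
from scipy.optimize import minimize
c=load('top'); im=c['image'].astype(int)
# top-face mask of the right cap: unoccluded part
hsv=cv2.cvtColor(c['image'],cv2.COLOR_RGB2HSV)
sub=hsv[215:250,352:382]
m=((sub[...,0]>100)&(sub[...,0]<130)&(sub[...,1]>150)).astype(np.uint8)
n,l,st,_=cv2.connectedComponentsWithStats(m); k=1+np.argmax(st[1:,4]); m=l==k; print(st[k])
print('\n'.join(''.join('#' if x else '.' for x in r) for r in m))
vv,uu=np.mgrid[215:250,352:382]
# compare with the predicted union of top hex (z .124) and bottom hex (z .094); ignore arm-occluded pixels
arm=(hsv[215:250,352:382,0]<40)&(hsv[215:250,352:382,1]>25)
def mask(x,y,a,S=8):
    M=np.zeros((35*S,30*S),np.uint8)
    P=[]
    for z in(.124,.094):
        P+= [[x+.0325*np.cos(np.radians(a+30+60*i)),y+.0325*np.sin(np.radians(a+30+60*i)),z] for i in range(6)]
    q=((proj(c,P)-[352,215]+.5)*S).astype(np.int32)
    cv2.fillConvexPoly(M,cv2.convexHull(q),1)
    return cv2.resize(M.astype(np.float32),(30,35),interpolation=cv2.INTER_AREA)
best=[]
for a in range(-30,30,2):
    for x in np.arange(.515,.535,.002):
        for y in np.arange(-.142,-.124,.002):
            best.append((np.abs(mask(x,y,a)-m)[~arm].sum(),a,x,y))
best.sort(); print(arm.sum()); [print(np.round(b,4)) for b in best[:12]]
print(env.get_state()['wrist_force'],env.get_state()['tool_pos'])
```

```text
[  4  10  22  21 233]
..............................
..............................
..............................
..............................
..............................
..............................
..............................
..............................
..............................
..............................
..........###########.........
.........#######..####........
........###.........##........
.......##...######..###.......
......###.##########..#.......
......#..############.##......
.....##..################.....
....###.#################.....
....##..##############.###....
.........#############..##....
.........#############..##....
..........############..##....
..........###########..##.....
...........##########..##.....
............########..##......
.............######..##.......
...............###..###.......
..................####........
................#####.........
................####..........
.................###..........
..............................
..............................
..............................
..............................
176
[119.8125   0.       0.521   -0.13  ]
[119.8125   4.       0.521   -0.13  ]
[119.8281   2.       0.521   -0.13  ]
[119.9062  -2.       0.521   -0.13  ]
[120.4062   6.       0.521   -0.13  ]
[121.25    4.      0.521  -0.128]
[121.6094  -4.       0.521   -0.13  ]
[121.625  -2.      0.523  -0.13 ]
[121.6562   0.       0.523   -0.13  ]
[122.0156   2.       0.521   -0.128 ]
[122.1562   2.       0.523   -0.13  ]
[122.5312  -2.       0.521   -0.128 ]
[-0.96209817  0.13883157 -0.77003803] [ 0.44030318 -0.36538416  0.03437264]
```

Call:
{"method": "carry_out", "body": {
  "rows": [
    {"dx": 0.001, "dy": 0, "dz": 0, "spin": 0},
    {"dx": 0.0015, "dy": 0, "dz": 0, "spin": 0},
    {"dx": 0.0015, "dy": 0, "dz": 0, "spin": 0}
  ]
}}

```text
time: 7.18
tool_pos: [0.4403, -0.3656, 0.0342]
tool_rot: [1.403, 1.07, -1.404]
wrist_force: [-5.4, 2.7, 13.3]
gripper_width: 0.455
```

Call:
{"method": "carry_out", "body": {
  "rows": [
    {"dx": 0, "dy": 0, "dz": 0, "spin": 0},
    {"dx": 0, "dy": 0, "dz": 0, "spin": 0},
    {"dx": 0, "dy": 0, "dz": 0, "spin": 0},
    {"dx": 0, "dy": 0, "dz": 0, "spin": 0},
    {"dx": -0.002, "dy": 0, "dz": 0, "spin": 0},
    {"dx": -0.01, "dy": 0, "dz": 0, "spin": 0},
    {"dx": -0.03, "dy": 0, "dz": 0, "spin": 0},
    {"dx": -0.06, "dy": 0, "dz": 0, "spin": 0},
    {"dx": -0.1, "dy": 0, "dz": 0, "spin": 0},
    {"dx": -0.14, "dy": 0, "dz": 0, "spin": 0},
    {"dx": -0.165, "dy": 0, "dz": 0, "spin": 0},
    {"dx": -0.17, "dy": 0, "dz": 0, "spin": 0}
  ],
  "grip": 0.0854
}}

```text
time: 8.68
tool_pos: [0.4407, -0.3657, 0.2047]
tool_rot: [1.403, 1.067, -1.403]
wrist_force: [-0.5, -0.3, -0.1]
gripper_width: 0.997
```

```bash
cat > hexfit.py <<'E'
from h import *
def fit(c,x0,y0,box=(210,255,345,390),z=(.124,.094)):
    v0,v1,u0,u1=box; hsv=cv2.cvtColor(c['image'],cv2.COLOR_RGB2HSV)[v0:v1,u0:u1]
    m=((hsv[...,0]>100)&(hsv[...,0]<130)&(hsv[...,1]>110)).astype(np.uint8)
    m=cv2.morphologyEx(m,cv2.MORPH_CLOSE,np.ones((3,3),np.uint8))
    cs=cv2.findContours(m,cv2.RETR_EXTERNAL,cv2.CHAIN_APPROX_NONE)[0]
    m[:]=0; cv2.drawContours(m,[max(cs,key=cv2.contourArea)],-1,1,-1)
    arm=cv2.dilate(((hsv[...,0]<40)&(hsv[...,1]>25)).astype(np.uint8),np.ones((3,3)))>0
    def mask(x,y,a,S=8):
        M=np.zeros(((v1-v0)*S,(u1-u0)*S),np.uint8)
        P=[[x+.0325*np.cos(np.radians(a+30+60*i)),y+.0325*np.sin(np.radians(a+30+60*i)),zz] for zz in z for i in range(6)]
        cv2.fillConvexPoly(M,cv2.convexHull(((proj(c,P)-[u0,v0]+.5)*S).astype(np.int32)),1)
        return cv2.resize(M.astype(np.float32),(u1-u0,v1-v0),interpolation=cv2.INTER_AREA)
    b=sorted((np.abs(mask(x,y,a)-m)[~arm].sum(),a,x,y) for a in range(-30,30,2) for x in x0+np.arange(-8,9,2)/1e3 for y in y0+np.arange(-8,9,2)/1e3)
    print(m.sum(),arm.sum()); [print(np.round(q,4)) for q in b[:10]]
E
python3 - <<'E'
from hexfit import *
c=load('top'); fit(c,.523,-.131)
c=snap('top'); fit(c,.523,-.131)
go([.523,-.131,.20],0); save(cv2.resize(c['image'][165:295,290:450],None,fx=5,fy=5,interpolation=cv2.INTER_CUBIC)[:600],'t3.png')
c=snap('scene'); save(cv2.resize(c['image'][190:310,320:480],None,fx=5,fy=5,interpolation=cv2.INTER_CUBIC)[:600],'s5.png')
E
```

```text
320 456
[26.7656 -6.      0.523  -0.131 ]
[27.4844 -2.      0.525  -0.131 ]
[27.7656 -6.      0.525  -0.131 ]
[27.8594 -8.      0.523  -0.131 ]
[28.1406 -4.      0.525  -0.131 ]
[28.5   -4.     0.523 -0.131]
[28.5625 -8.      0.525  -0.131 ]
[29.0469 -2.      0.523  -0.131 ]
[ 29.0938 -10.       0.525   -0.131 ]
[29.125  0.     0.525 -0.131]
407 0
[32.2031 -6.      0.525  -0.131 ]
[32.9688 -2.      0.525  -0.131 ]
[33.25  -4.     0.525 -0.131]
[34.0156 -8.      0.525  -0.131 ]
[34.4531  0.      0.525  -0.131 ]
[ 34.875 -10.      0.525  -0.131]
[36.25   2.     0.525 -0.131]
[37.2188  4.      0.525  -0.131 ]
[ 37.4531 -12.       0.525   -0.131 ]
[ 39.1875 -14.       0.525   -0.131 ]
t 8.72 pos [ 0.4405 -0.3655  0.2039] jawyaw -15.4 j [-0.9   0.44  1.4   0.    1.29 -0.63] -> dxyz [ 0.0037  0.0174 -0.248 ] spin -15.4 tilt [ 0.001 -0.001 -1.   ]
```

View pics/s5.png

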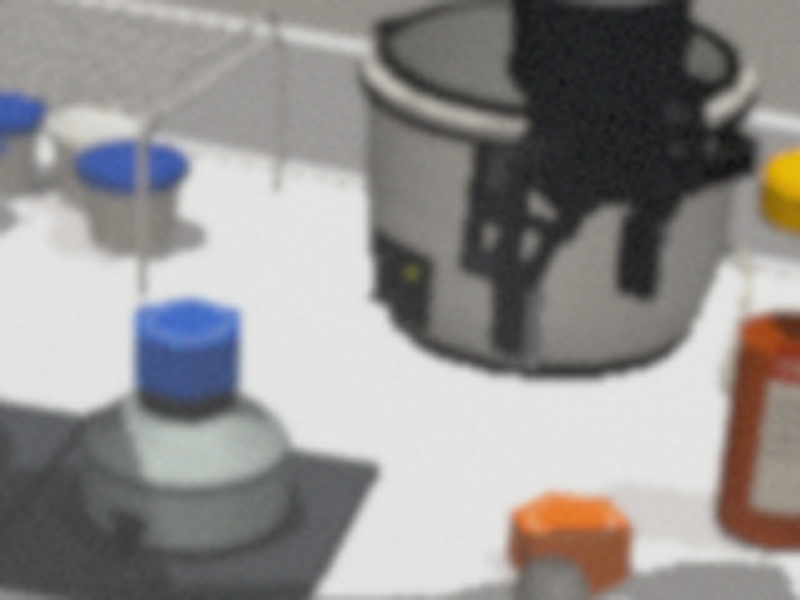

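The shaker's head is in the free strip (crop 555,575), upright and clear of the orange decoy. The cap fits at (0.524, −0.131) with flats at about −4°. I'll move above it and descend.

Call:
{"method": "carry_out", "body": {
  "rows": [
    {"dx": 0.0, "dy": 0.001, "dz": -0.015, "spin": -1},
    {"dx": 0.0, "dy": 0.004, "dz": -0.045, "spin": -3},
    {"dx": 0.0, "dy": 0.007, "dz": -0.085, "spin": -5},
    {"dx": 0.0, "dy": 0.01, "dz": -0.13, "spin": -7},
    {"dx": 0.0, "dy": 0.013, "dz": -0.175, "spin": -9},
    {"dx": 0.0, "dy": 0.015, "dz": -0.215, "spin": -11},
    {"dx": 0.0, "dy": 0.016, "dz": -0.24, "spin": -11},
    {"dx": 0.0, "dy": 0.016, "dz": -0.248, "spin": -11},
    {"dx": 0.015, "dy": 0.016, "dz": -0.249, "spin": -11},
    {"dx": 0.035, "dy": 0.016, "dz": -0.249, "spin": -11},
    {"dx": 0.045, "dy": 0.016, "dz": -0.249, "spin": -11},
    {"dx": 0.045, "dy": 0.016, "dz": -0.249, "spin": -11}
  ]
}}

```text
time: 10.28
tool_pos: [0.5213, -0.1299, 0.1569]
tool_rot: [1.265, 1.174, -1.267]
wrist_force: [-0.9, -0.3, 0.2]
gripper_width: 1.003
```

Run:
```python
from h import *
go([.524,-.131,.102],-4)
c=snap('scene'); save(cv2.resize(c['image'][170:290,290:450],None,fx=5,fy=5,interpolation=cv2.INTER_CUBIC),'s6.png')
```

```text
t 10.28 pos [ 0.5213 -0.1299  0.1569] jawyaw -4.4 j [-0.46  0.42  1.57 -0.    1.15 -0.39] -> dxyz [0.0549 0.0029 0.0009] spin -0.4 tilt [-0.002  0.001 -1.   ]
```

View pics/s6.png

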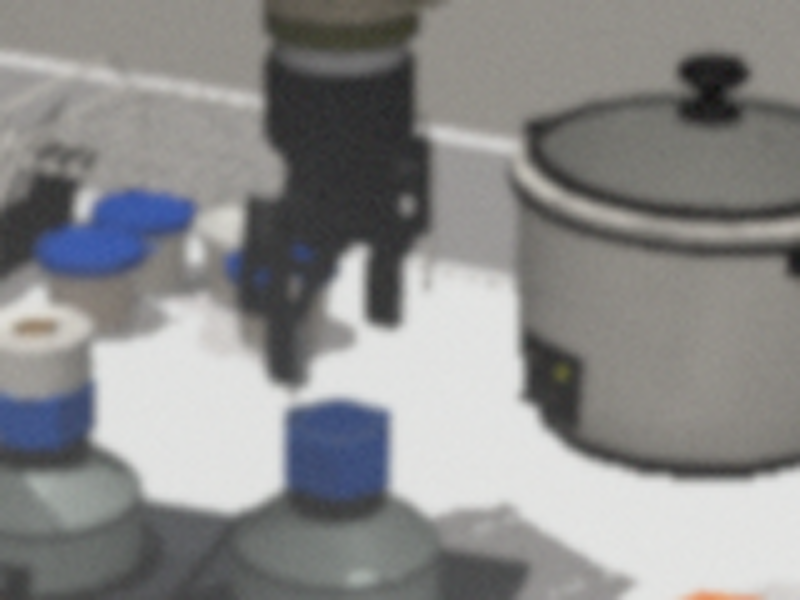

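The fingers (crop 287,375 and 385,320) bracket the cap (338,410). I'll descend and close.

Call:
{"method": "carry_out", "body": {
  "rows": [
    {"dx": 0.012, "dy": 0.001, "dz": 0.001, "spin": 0},
    {"dx": 0.03, "dy": 0.003, "dz": 0.001, "spin": 0},
    {"dx": 0.045, "dy": 0.003, "dz": 0.001, "spin": 0},
    {"dx": 0.053, "dy": 0.003, "dz": 0.001, "spin": 0},
    {"dx": 0.055, "dy": 0.003, "dz": 0.001, "spin": 0},
    {"dx": 0.055, "dy": 0.003, "dz": 0.001, "spin": 0}
  ]
}}

```text
time: 11.08
tool_pos: [0.5248, -0.1308, 0.1031]
tool_rot: [1.265, 1.172, -1.265]
wrist_force: [-0.2, -0.7, -0.9]
gripper_width: 0.998
```

Call:
{"method": "carry_out", "body": {
  "rows": [
    {"dx": 0, "dy": 0, "dz": 0, "spin": 0},
    {"dx": 0, "dy": 0, "dz": 0, "spin": 0},
    {"dx": 0, "dy": 0, "dz": 0, "spin": 0},
    {"dx": 0, "dy": 0, "dz": 0, "spin": 0},
    {"dx": 0, "dy": 0, "dz": 0, "spin": 0},
    {"dx": 0, "dy": 0, "dz": 0, "spin": 0}
  ],
  "grip": 0.045
}}

```text
time: 11.82
tool_pos: [0.5244, -0.1307, 0.1035]
tool_rot: [1.265, 1.173, -1.265]
wrist_force: [-3.5, -0.0, 5.5]
gripper_width: 0.648
```

Run:
```python
from h import *
s=env.get_state(); print(s['gripper_width']*.0854,s['wrist_force'],s['ft_torque'],s['tool_pos'],yaw())
```

```text
0.05531102236770584 [-3.53785458 -0.02269198  5.50703831] [0.08616273 0.6658663  0.05084164] [ 0.52439126 -0.13071782  0.10345837] -4.353642584435318
```

The width reads 55 mm, so the flats are gripped. I'll try 12° anticlockwise slowly (negative spin).

Call:
{"method": "carry_out", "body": {
  "rows": [
    {"dx": 0, "dy": 0, "dz": 0, "spin": -2},
    {"dx": 0, "dy": 0, "dz": 0, "spin": -4},
    {"dx": 0, "dy": 0, "dz": 0, "spin": -6},
    {"dx": 0, "dy": 0, "dz": 0, "spin": -8},
    {"dx": 0, "dy": 0, "dz": 0, "spin": -10},
    {"dx": 0, "dy": 0, "dz": 0, "spin": -12},
    {"dx": 0, "dy": 0, "dz": 0, "spin": -12}
  ]
}}

```text
time: 12.7
tool_pos: [0.5244, -0.1303, 0.1035]
tool_rot: [1.11, 1.27, -1.11]
wrist_force: [-3.7, 3.0, 6.2]
gripper_width: 0.644
```

Run:
```python
from h import *
s=env.get_state(); print(s['gripper_width']*.0854,s['wrist_force'],s['ft_torque'],s['joint_torque'][5],s['tool_pos'],yaw())
```

```text
0.05498282167630394 [-3.67849943  2.9863047   6.18928746] [0.43141365 0.7290471  0.0197314 ] -0.12885453645139933 [ 0.52439923 -0.13027197  0.10348401] 7.657753749254844
```

It turned 12° with almost no torque (0.02 N m) and the width held, so it is past where a stop would be. Anticlockwise loosens, so I'll turn on to about 76°.

Call:
{"method": "carry_out", "body": {
  "rows": [
    {"dx": 0, "dy": 0, "dz": 0, "spin": -3},
    {"dx": 0, "dy": 0, "dz": 0, "spin": -7},
    {"dx": 0, "dy": 0, "dz": 0, "spin": -12},
    {"dx": 0, "dy": 0, "dz": 0, "spin": -17},
    {"dx": 0, "dy": 0, "dz": 0, "spin": -22},
    {"dx": 0, "dy": 0, "dz": 0, "spin": -27},
    {"dx": 0, "dy": 0, "dz": 0, "spin": -32},
    {"dx": 0, "dy": 0, "dz": 0, "spin": -37},
    {"dx": 0, "dy": 0, "dz": 0, "spin": -42},
    {"dx": 0, "dy": 0, "dz": 0, "spin": -47},
    {"dx": 0, "dy": 0, "dz": 0, "spin": -52},
    {"dx": 0, "dy": 0, "dz": 0, "spin": -57},
    {"dx": 0, "dy": 0, "dz": 0, "spin": -61},
    {"dx": 0, "dy": 0, "dz": 0, "spin": -64},
    {"dx": 0, "dy": 0, "dz": 0, "spin": -64},
    {"dx": 0, "dy": 0, "dz": 0, "spin": -64}
  ]
}}

```text
time: 14.7
tool_pos: [0.5241, -0.1301, 0.1034]
tool_rot: [0.252, 1.558, -0.251]
wrist_force: [-5.1, 3.6, 7.2]
gripper_width: 0.645
```

Run:
```python
from h import *
s=env.get_state(); print(s['gripper_width']*.0854,s['wrist_force'],s['ft_torque'],s['joint_torque'][5],s['tool_pos'],yaw(),s['joint_pos'].round(2))
```

```text
0.055121627308691704 [-5.12821676  3.55789642  7.15957393] [0.5682657  0.96023884 0.09517143] 0.05328109720721841 [ 0.52411125 -0.13014114  0.10344385] 71.65816531328232 [-0.46  0.49  1.62  0.    1.03 -1.71]
```

It turned 76° at low torque with the width unchanged. I'll lift a few mm and check the pull.

Call:
{"method": "carry_out", "body": {
  "rows": [
    {"dx": -0.001, "dy": 0, "dz": 0, "spin": 0},
    {"dx": -0.003, "dy": 0, "dz": 0, "spin": 0},
    {"dx": -0.005, "dy": 0, "dz": 0, "spin": 0},
    {"dx": -0.006, "dy": 0, "dz": 0, "spin": 0},
    {"dx": -0.006, "dy": 0, "dz": 0, "spin": 0}
  ]
}}

```text
time: 15.32
tool_pos: [0.5242, -0.1308, 0.1086]
tool_rot: [0.252, 1.557, -0.252]
wrist_force: [-4.7, -0.8, -2.5]
gripper_width: 0.646
```

Call:
{"method": "carry_out", "body": {
  "rows": [
    {"dx": -0.003, "dy": 0, "dz": 0, "spin": 0},
    {"dx": -0.008, "dy": 0, "dz": 0, "spin": 0},
    {"dx": -0.014, "dy": 0, "dz": 0, "spin": 0},
    {"dx": -0.022, "dy": 0, "dz": 0, "spin": 0},
    {"dx": -0.032, "dy": 0, "dz": 0, "spin": 0},
    {"dx": -0.044, "dy": 0, "dz": 0, "spin": 0},
    {"dx": -0.056, "dy": 0, "dz": 0, "spin": 0},
    {"dx": -0.066, "dy": 0, "dz": 0, "spin": 0},
    {"dx": -0.072, "dy": 0, "dz": 0, "spin": 0},
    {"dx": -0.075, "dy": 0, "dz": 0, "spin": 0},
    {"dx": -0.075, "dy": 0, "dz": 0, "spin": 0},
    {"dx": -0.075, "dy": 0, "dz": 0, "spin": 0}
  ]
}}

```text
time: 16.82
tool_pos: [0.5245, -0.1306, 0.1834]
tool_rot: [0.252, 1.557, -0.251]
wrist_force: [-0.4, 1.1, -0.7]
gripper_width: 0.644
```

Run:
```python
from h import *
s=env.get_state(); print(s['gripper_width']*.0854,s['wrist_force'],s['tool_pos'],s['joint_vel'].round(3))
c=snap('scene'); save(cv2.resize(c['image'][180:330,280:480],None,fx=4,fy=4,interpolation=cv2.INTER_CUBIC),'s7.png')
```

```text
0.05502026375892317 [-0.37459916  1.14129453 -0.72712532] [ 0.5245313  -0.13063794  0.18344072] [-0.002 -0.001  0.    -0.001  0.002  0.001]
```

View pics/s7.png

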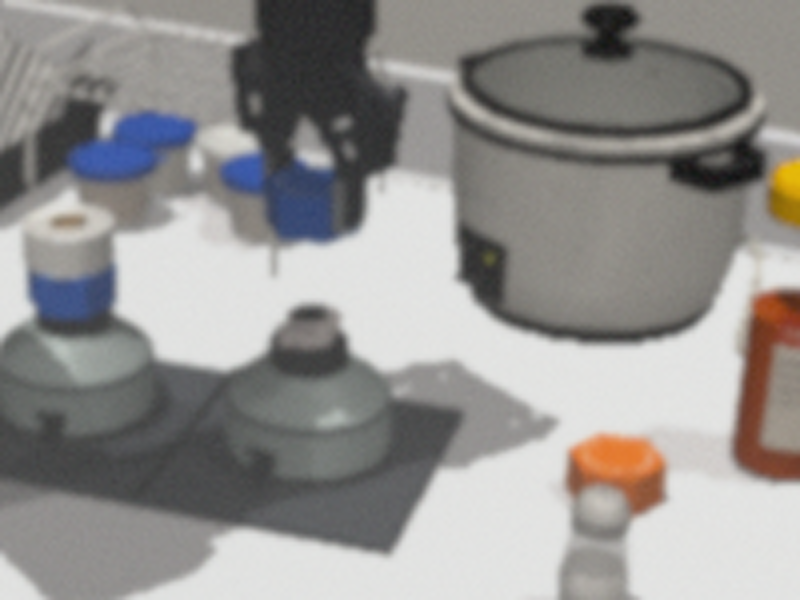

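The cap hangs in the gripper (crop 305,200) above the bare neck (312,325). The shaker stands upright (600,530), and the roll and its cap are in place (70,245). I'm handing in.

Run:
```python
from h import *
print(env.sign_off()); print(env.get_state()['time'])
```

```text
the job is handed in; nothing more can be done
None
the job is handed in; nothing more can be done
```

The job is done and handed in at about 17 s of robot time; the hand-in gives no verdict.

- **Shaker:** I moved it from the right-hand tank to the free strip, at about (0.44, −0.365). It stands upright and let go.
- **Cap:** I tried it anticlockwise first and it turned with almost no torque (under 0.1 N m), with no stop in the first 12°, so this tank has a right-hand thread. The clockwise way wasn't needed. I turned it 76° and lifted it straight up.

**Last checks:**
- **Gripper:** it holds the cap at 55 mm width (56 mm across flats), with the tool 80 mm above its grip height, and joint speeds are about zero. Wrist force is about −0.7 N, which is the cap's weight.
- **Final picture:** it shows the bare neck, the shaker upright, and the other tank with its cap and label roll in place. The spice bottle looks unmoved in it. I did not check the tubs separately, but the arm worked well away from them.

**Disagreements:**
- The cap's flats measured about −4°, while the tray is turned about 9.6°. I gripped by the measured flats.
- The shaker gripped at 39 mm rather than 44 mm, probably because it narrows at that height.
- One early batch of moves was refused because each row needs all four values; nothing moved.

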